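Send the oak token down the chute

TASK

Get the hexagonal oak token into the chute at the front of the walnut ledge. Without gripping or lifting it, slide it flat along the ledge, feeling for the chute's sprung stop and keeping leaning on it lightly for half a second once the token bears on it (never push harder than about 10 N), then push it off the front lip so that it drops down the chute. Leave everything else where it is.

Things in the scene. Friction and masses are not known exactly. Their poses are not given: they have to be found in the camera images.
- token: Loose hexagonal oak token, 40 mm across flats (46 mm across corners), 16 mm thick, about 30 g, small brass dot on top, lying flat on the ledge. Origin at the centre of its underside; z up through the thickness; flats face its own +y and -y, corners point along +x and -x.
- ledge: Fixed walnut-stained ledge, a board 460 mm long (along its y) and 160 mm deep (along its x), top face 120 mm above the table. Origin at table height (120 mm below the top face) under the middle of the front lip; the board spans x -160 to 0 mm and y -230 to +230 mm. +x points out over the front lip (away from the robot), +y along the ledge from the token towards the chute's stop.
- mouth_nominal (a point): Point on the front lip, level with the ledge's top, 65 mm along +y from the ledge's middle, where a token bearing on the stop is NOMINALLY centred. The chute and its stop were clamped on by hand and really sit up to 28 mm to either side of this along the ledge's y: their true place is not measured and has to be felt.
- shaft_nominal (a point): Nominal centre of the chute's floor, 30 mm above the table (same 28 mm doubt). The chute is a fixed oak shaft just beyond the lip: mouth 60 mm wide along y, 66 mm deep along x, side walls 6 mm thick rising 16 mm above the ledge's top, far wall 6 mm above it. A token left more than about 10 mm short of the stop can catch the mouth's -y wall.
- stop_nominal (a point): Nominal place (same 28 mm doubt) of the middle of the stop's face. The stop is an upright cork pad on the ledge facing -y, 14 to 90 mm behind the lip, 22 mm high, backed by an oak block 28 mm high ending 26 mm beyond the face. The face is 3 mm inside the mouth's +y wall, so a token touching it is lined up with the mouth. It gives 2.5 mm: 1 N to start, 8 N to bottom, then solid.
- beetle: Bystander: bronze beetle figurine, 40 by 40 by 20 mm, 60 g, standing on one end of the ledge at about y -185 or +185 mm. Origin at the centre of its underside.
- die: Bystander: frosted blue acrylic die, 30 mm cube, standing on the other end of the ledge. Origin at the centre of its underside.
- pot: Bystander: stoneware pinch pot, 76 mm wide, 45 mm high, on the table beyond the ledge. Origin at the centre of its underside.
- pawn: Bystander: turned wooden pawn, 30 mm wide, 50 mm high, on the table beyond the ledge. Origin at the centre of its underside.
- cardbox: Bystander: closed card box, 72 by 102 by 31 mm, on the table beyond the ledge. Origin at the centre of its underside.
- timer: Bystander: game timer, 44 mm wide, 70 mm high, on the table beyond the ledge. Origin at the centre of its underside.
Things that resemble listed ones, but are neither listed nor needed, are in the scene too. Leave any blue look-alike of the token alone.

How it is judged:
By the outcome, as a careful person would: the job done as asked, in the order asked, and still so for the second after the job is handed in, with the robot touching nothing.
It also fails if it takes over 61 s, if anything falls off the work surface, if the arm or the gripper's body presses on something with over 40 N, if the wrist force passes 120 N, or if a joint passes its speed limit or range.

ROBOT

A 6-joint arm with a two-finger parallel gripper is mounted at the origin on the work surface. World frame = base frame: x ahead of the robot, y to its left, z up, the work surface at z = 0. Lengths are in m, angles in degrees, forces in N, time in s.
With the tool pointing down it reaches from about 0.4 to 0.825 m from the base axis. Payload 7 kg.
Tool frame: the origin (TCP) lies at the very end of the fingers, on their centre line; the grasp point (between the pads) lies 19 mm behind it; x points along the fingers, y is the direction in which the jaws open and shut, and the axes are right-handed (so a half turn about x gives the same grasp; the last joint's range is limited). The gripper opens to 88 mm and grips with 3 to 60 N. Pads are 19 mm wide; open, the fingers measure 130 mm over their backs; the gripper's body (78 mm by 193 mm) begins 47 mm behind the grasp point.
Start: joints at [88.127, 20.546, 0.682, 0, -70.136, -16.507], TCP at [0.213, 0.641, 0.227] pointing down, gripper open.
Joint ranges: [-176.03, 176.03], [-82.01, 121.73], [-58.28, 71.71], [-173.87, 95.51], [-174.79, -0.11], [-173.66, 173.66]. Speed limits (degrees/s): [136.94, 136.94, 172.46, 180, 180, 180].

INTERFACE

Orientations are given as [roll, pitch, yaw] about the fixed x, y, z axes, in that order (R = Rz(yaw) Ry(pitch) Rx(roll)).
In Python, from plant import * gives the robot as it stands. The module is installed in compiled form; this text tells all that it offers.
- The arm moves only by the shell command python3 -m creep 'ROWS' [FORCE]. ROWS is a JSON object of lists of equal length, an entry for each row: "jaw": the closure, from -1 (fully open) to 1 (shut); "translation": the shift along the tool's x, y, z in m, a list of three; "roll": the turn about the tool's x in rad. A call has exactly 10 rows; each row shifts and turns the commanded pose from where the row before left it, along the tool's axes as they then stand; what a row does not reach is not made up. A row lasts 1/10 s, in which the tool goes at most 50 mm and 8.59 degrees, less where a joint would pass 70% of its speed; a pose out of reach is approached as far as the arm can. A call with a gripper value outside its range is refused whole. The fingers move at their own pace and stop on an object; FORCE is the grip in N (left out, the last holds). Time passes only in rows, so rows that do not move let the fingers close, or fill a call up. It gives the time, the measured TCP pose, the force and the opening at its end, in the units of the state.
- get_state(): the state, without advancing time (a new reading comes with each control period).
- capture(name): name is "scene" or "top" or "wrist"; returns a dict with "image" (400x640x3 uint8, red, green, blue), "fovy" (degrees; the focal length in pixels is half the picture's height over the tangent of half this angle, whatever the lens; pixels are square), "cx", "cy" (the principal point, pixels), "D" ([k1, k2, p1, p2, k3] as OpenCV has them; the pictures are not rectified), "pose" (4x4, takes a point from camera to world coordinates); the wrist camera has in their place "tool_from_camera" (4x4, takes a point from camera to tool coordinates, whose origin is the TCP and whose axes are the tool frame's). Camera axes: x right, y up, looking along -z (the intrinsics and any distortion apply to the point x, -y, -z); pixel columns grow to the right and rows downward; lengths in m; the calibration is good to about 2 mm. A picture is of the moment at which its call begins: read the wrist's pose just before it. There is no depth.
- close_job(): hands the job in, once; it reports no verdict.
The state is a dict: "time_s": time; "joints": joint angles; "qd": joint speeds; "joint_torque": joint torques, N m; "tcp_pos": TCP position; "eef_rot": TCP orientation; "contact_force": force on the tool from outside, world axes, zero at the start; "moment": the same for the moment, N m; "gripper_width": finger opening in m.
Only numpy, scipy, OpenCV 4.12 (cv2) and the standard library are available. Lean on these libraries where they do the work, as an engineer would, in place of code of your own. Each camera call takes 0.05 s, during which the arm holds its last target.

## Working session

There is one attempt and no reset: what is moved stays moved. The work goes in short steps, Python scripts to look and compute and a shell command to move; the robot and the scene stay as the last step left them, time stands still between calls to the robot, and variables do not carry over. Pictures are saved under pics/ and viewed, and the job is handed in when it is done.

```bash
mkdir -p pics; ls
cat > h.py <<'E'
from plant import *
import numpy as np, cv2, json
def save(n,f):
    c=capture(n); cv2.imwrite('pics/'+f,c['image'][:,:,::-1])
    np.savez('pics/'+f+'.npz',**{k:np.array(v) for k,v in c.items()})
    return c
E
python3 - <<'E'
from h import *
s=get_state();print(s)
for n in('scene','top','wrist'):
    c=save(n,n+'0.png');print(n,{k:np.round(v,4).tolist() for k,v in c.items() if k!='image'})
E
```

```text
pics
{'time_s': 0.0, 'joints': array([ 8.81256111e+01,  2.05897773e+01,  6.33592700e-01, -2.10532082e-02,
       -7.01362399e+01, -1.65060714e+01]), 'qd': array([-0.05584752,  0.11896891, -0.05610325, -0.00046348, -0.09075247,
        0.05835125]), 'joint_torque': array([-1.12643229e-03, -5.82722211e+01,  2.93062431e+01,  6.99694186e+00,
        7.00664241e-03, -1.47305182e-04]), 'tcp_pos': array([0.2127192 , 0.64008099, 0.2256371 ]), 'eef_rot': array([  94.42106135,   89.90547958, -103.96656851]), 'contact_force': array([ 0.08817259, -0.98455927,  0.17880935]), 'moment': array([-0.00704762, -0.00673666,  0.03459711]), 'gripper_width': 0.08786595340940247}
scene {'fovy': 42.6719, 'cx': 323.3765, 'cy': 202.3715, 'D': [0.0135, 0.0, 0.0, 0.0, 0.0], 'pose': [[-0.0104, -0.8212, 0.5705, 1.1847], [0.9998, -0.0172, -0.0066, 0.0857], [0.0152, 0.5703, 0.8213, 0.9945], [0.0, 0.0, 0.0, 1.0]]}
top {'fovy': 46.8985, 'cx': 319.7337, 'cy': 194.9377, 'D': [-0.1026, 0.0, 0.0, 0.0, 0.0], 'pose': [[0.0065, 0.993, -0.1183, 0.4399], [-0.9999, 0.0083, 0.0149, 0.0938], [0.0158, 0.1181, 0.9929, 1.165], [0.0, 0.0, 0.0, 1.0]]}
wrist {'fovy': 59.2251, 'cx': 318.6911, 'cy': 196.383, 'D': [-0.065, 0.0, 0.0, 0.0, 0.0], 'tool_from_camera': [[-0.0007, 0.2478, -0.9688, -0.1576], [1.0, 0.0001, -0.0007, 0.0009], [-0.0001, -0.9688, -0.2478, -0.0662], [0.0, 0.0, 0.0, 1.0]]}
```

View pics/scene0.png

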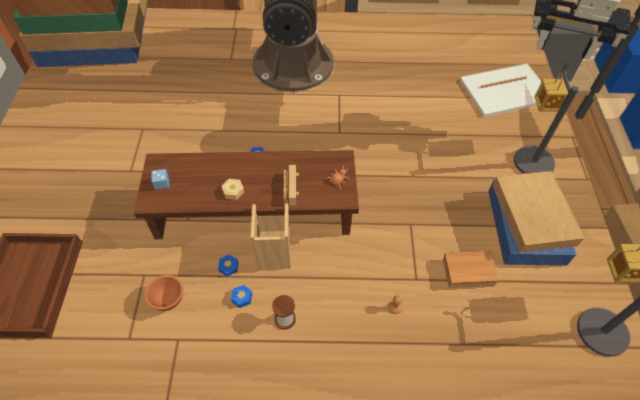

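View pics/top0.png

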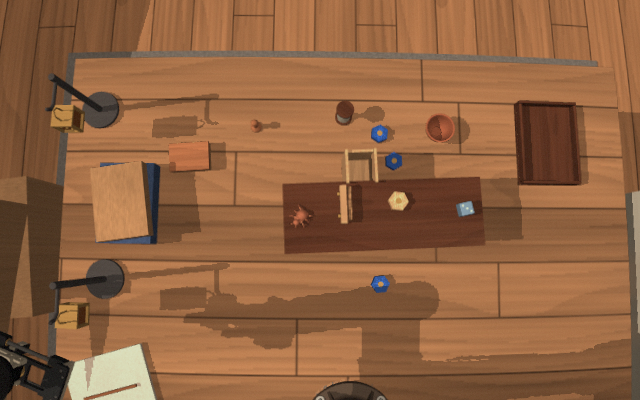

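View pics/wrist0.png

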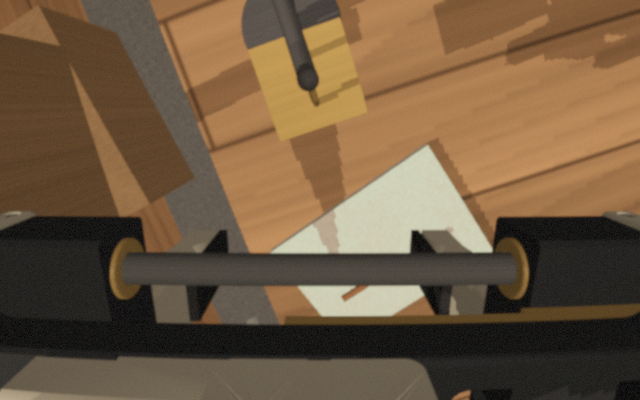

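The scene view shows the ledge with the token at about (232,188), the stop at (291,184) and the chute at (271,240). In the top view the token is at (398,201), the stop at (345,204), the die at (465,209) and the beetle at (301,216). I'll zoom in on both and measure.

```bash
cat >> h.py <<'E'
def load(f):
    d=np.load('pics/'+f+'.npz'); return {k:d[k] for k in d.files}
def K(c):
    f=c['image'].shape[0]/2/np.tan(np.radians(float(c['fovy']))/2)
    return np.array([[f,0,float(c['cx'])],[0,f,float(c['cy'])],[0,0,1]])
def p2w(c,uv,z,T=None):
    T=c['pose'] if T is None else T
    u=cv2.undistortPoints(np.array(uv,float).reshape(-1,1,2),K(c),c['D'])[:,0]
    r=np.c_[u[:,0],-u[:,1],-np.ones(len(u))]@T[:3,:3].T
    return T[:3,3]+r*((z-T[2,3])/r[:,2])[:,None]
def w2p(c,P,T=None):
    T=c['pose'] if T is None else T
    q=(np.array(P,float).reshape(-1,3)-T[:3,3])@T[:3,:3]
    q=q*[1,-1,-1]
    return cv2.projectPoints(q,np.zeros(3),np.zeros(3),K(c),c['D'])[0][:,0]
E
python3 - <<'E'
from h import *
a=load('top0.png')['image'][140:260,270:495];b=load('scene0.png')['image'][140:275,130:365]
cv2.imwrite('pics/topz.png',cv2.resize(a[:,:,::-1],None,fx=3.5,fy=3.5,interpolation=2))
cv2.imwrite('pics/scz.png',cv2.resize(b[:,:,::-1],None,fx=3.4,fy=3.4,interpolation=2))
E
```

```text
(no output)
```

View pics/topz.png

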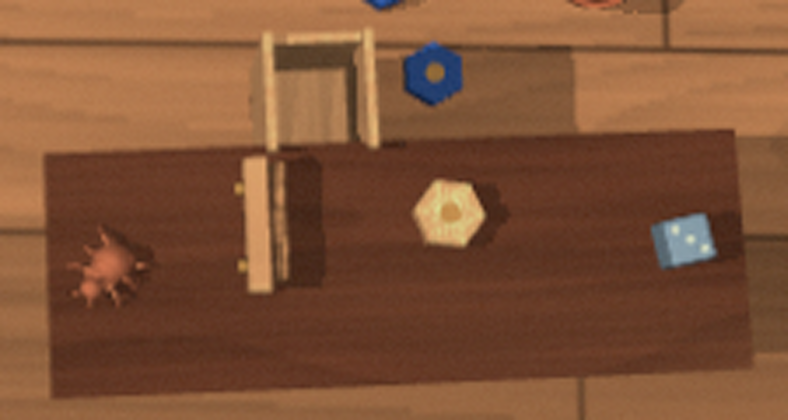

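View pics/scz.png

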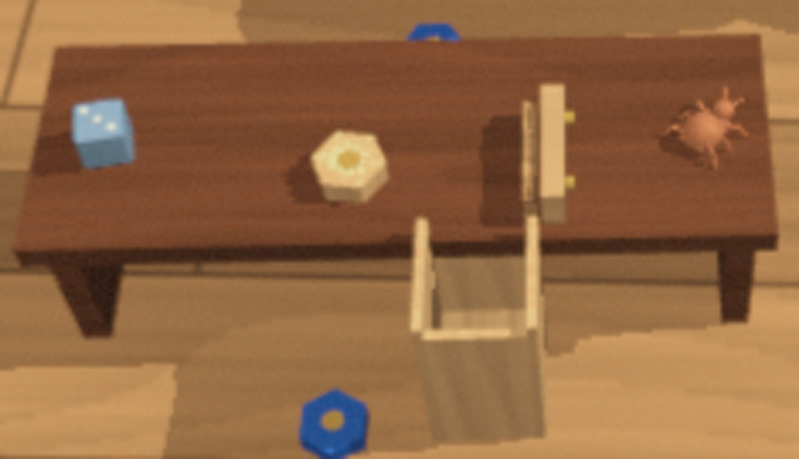

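```bash
cat > m.py <<'E'
from h import *
t=load('top0.png');s=load('scene0.png')
T=lambda p:np.array(p)/3.5+[270,140]
S=lambda p:np.array(p)/3.4+[130,140]
for c,q in((t,T([(45,155),(735,130),(752,368),(53,397)])),(s,S([(777,240),(18,250),(57,47),(760,37)]))):
    w=p2w(c,q,.12)[:,:2]; print(w.round(4).tolist())
    print('len',[np.linalg.norm(w[i]-w[i-1]).round(4) for i in range(4)],'front mid',(w[0]+w[1])/2)
    d=w[0]-w[1]; print('yaw',np.degrees(np.arctan2(d[1],d[0]))-90, np.degrees(np.arctan2(*(w[3]-w[2])[::-1]))-90, 'centre',w.mean(0))
print('token',p2w(t,T([(450,212)]),.136),p2w(s,S([(348,160)]),.136))
print('hex top',p2w(t,T([(413,212),(440,180),(473,183),(486,212),(466,247),(425,242)]),.136).round(4).tolist())
print('stop face top z.142', p2w(t,T([(286,160),(288,278)]),.142),p2w(s,S([(523,103),(523,200)]),.142))
print('walls z.136 t', p2w(t,T([(272,148),(363,140),(264,35),(374,28)]),.136),p2w(s,S([(421,220),(532,220),(418,330),(532,330)]),.136))
print('die/beetle', p2w(t,T([(688,240),(110,268)]),.15))
E
python3 m.py
```

```text
[[0.5882, 0.1627], [0.6094, -0.2961], [0.4512, -0.3024], [0.4311, 0.1552]]
len [np.float64(0.1573), np.float64(0.4592), np.float64(0.1582), np.float64(0.458)] front mid [ 0.59877139 -0.06668742]
yaw 2.6422947437996527 2.5202123803132963 centre [ 0.51997241 -0.07015983]
[[0.5963, 0.1653], [0.6128, -0.2891], [0.4549, -0.2984], [0.4355, 0.1587]]
len [np.float64(0.1609), np.float64(0.4547), np.float64(0.1582), np.float64(0.4576)] front mid [ 0.60452015 -0.06186818]
yaw 2.08094474589592 2.431492457795713 centre [ 0.52485581 -0.06585322]
token [[ 0.55112905 -0.09968019  0.136     ]] [[ 0.55353507 -0.09686096  0.136     ]]
hex top [[0.5509, -0.0756, 0.136], [0.5719, -0.0934, 0.136], [0.5701, -0.115, 0.136], [0.5513, -0.1231, 0.136], [0.5285, -0.1098, 0.136], [0.5316, -0.0832, 0.136]]
stop face top z.142 [[0.58317264 0.00685865 0.142     ]
 [0.5074648  0.00569623 0.142     ]] [[0.51157969 0.00798918 0.142     ]
 [0.58536267 0.01200017 0.142     ]]
walls z.136 t [[ 0.59174928  0.01538537  0.136     ]
 [ 0.59752913 -0.04361638  0.136     ]
 [ 0.6660791   0.02049604  0.136     ]
 [ 0.6715963  -0.05150176  0.136     ]] [[ 0.59701952 -0.04850845  0.136     ]
 [ 0.59564232  0.01764733  0.136     ]
 [ 0.67328041 -0.04351915  0.136     ]
 [ 0.67202696  0.02158372  0.136     ]]
die/beetle [[ 0.53271968 -0.25123807  0.15      ]
 [ 0.51241643  0.11864776  0.15      ]]
```

```bash
cat >> h.py <<'E'
from scipy.spatial.transform import Rotation as Ro
O=np.array([.6015,-.0645,0]);Y=np.radians(2.4)
L=np.array([[np.cos(Y),-np.sin(Y),0],[np.sin(Y),np.cos(Y),0],[0,0,1]])
def st():
    s=get_state(); R=Ro.from_euler('xyz',s['eef_rot'],degrees=True).as_matrix()
    return s,R
def rep(goal=None):
    s,R=st()
    p=L.T@(s['tcp_pos']-O); print('t',round(s['time_s'],2),'ledge tcp mm',(p*1e3).round(1),'F ledge',(L.T@s['contact_force']).round(2),'w',round(s['gripper_width'],4))
    RL=L.T@R
    print('tool x,y,z in ledge:',RL.T.round(3).tolist())
    if goal is not None: print('tool shift mm',(RL.T@(np.array(goal)-p*1e3)).round(1))
E
python3 - <<'E'
from h import *
rep([-51,-85,190]);
for i in range(3): rep()
E
```

```text
t 0.15 ledge tcp mm [-358.9  720.4  225.8] F ledge [ 0.77 -0.31 -0.58] w 0.0872
tool x,y,z in ledge: [[-0.0, -0.001, -1.0], [-0.355, -0.935, 0.001], [-0.935, 0.355, -0.0]]
tool shift mm [  36.7  643.7 -573.6]
t 0.15 ledge tcp mm [-358.9  720.4  225.8] F ledge [ 0.77 -0.31 -0.58] w 0.0872
tool x,y,z in ledge: [[-0.0, -0.001, -1.0], [-0.355, -0.935, 0.001], [-0.935, 0.355, -0.0]]
t 0.15 ledge tcp mm [-358.9  720.4  225.8] F ledge [ 0.77 -0.31 -0.58] w 0.0872
tool x,y,z in ledge: [[-0.0, -0.001, -1.0], [-0.355, -0.935, 0.001], [-0.935, 0.355, -0.0]]
t 0.15 ledge tcp mm [-358.9  720.4  225.8] F ledge [ 0.77 -0.31 -0.58] w 0.0872
tool x,y,z in ledge: [[-0.0, -0.001, -1.0], [-0.355, -0.935, 0.001], [-0.935, 0.355, -0.0]]
```

```bash
python3 -m creep '{"jaw":[1,1,1,1,1,1,1,1,1,1],"translation":[[0,0.0325,-0.019],[0,0.0325,-0.019],[0,0.0325,-0.019],[0,0.0325,-0.019],[0,0.0325,-0.019],[0,0.0325,-0.019],[0,0,0],[0,0,0],[0,0,0],[0,0,0]],"roll":[0,0,0,0,0,0,0.14,0.14,0.14,0.14]}' 20; python3 -c "
from h import *
rep([-51,-85,190]); print(get_state()['joints'])"
```

```text
time_s: 1.15
tcp_pos: [0.2595, 0.4193, 0.2265]
eef_rot: [30.0, 90.0, 159.1]
contact_force: [-0.5, 0.7, 0.6]
gripper_width: 0.0134
t 1.15 ledge tcp mm [-321.4  497.7  226.5] F ledge [-0.47  0.75  0.63] w 0.0134
tool x,y,z in ledge: [[-0.0, 0.0, -1.0], [-0.801, -0.599, 0.0], [-0.599, 0.801, 0.0]]
tool shift mm [  36.5  132.3 -628.6]
[ 8.11263010e+01  3.20234986e+00 -2.16507752e+01 -8.56072412e-03
 -6.51452261e+01 -4.19354612e+01]
```

```bash
python3 -m creep '{"jaw":[1,1,1,1,1,1,1,1,1,1],"translation":[[0,0,0],[0,0,0],[0,0,0],[0,0,0],[0,0,0],[0,-0.0195,-0.042],[0,-0.0195,-0.042],[0,-0.0195,-0.042],[0,-0.0195,-0.042],[0,-0.0195,-0.042]],"roll":[0.128,0.128,0.128,0.128,0.13,0,0,0,0,0]}'; python3 -c "
from h import *
rep([-51,-85,190])"
```

```text
time_s: 2.15
tcp_pos: [0.3673, 0.2127, 0.2267]
eef_rot: [-35.2, 90.0, 57.6]
contact_force: [1.2, 0.3, -0.2]
gripper_width: 0.0006
t 2.15 ledge tcp mm [-222.4  286.8  226.7] F ledge [ 1.24  0.25 -0.2 ] w 0.0006
tool x,y,z in ledge: [[0.0, 0.0, -1.0], [-1.0, -0.007, -0.0], [-0.007, 1.0, 0.0]]
tool shift mm [  36.6 -168.8 -373. ]
```

```bash
python3 -m creep '{"jaw":[1,1,1,1,1,1,1,1,1,1],"translation":[[0,-0.0195,-0.042],[0,-0.0195,-0.042],[0,-0.0195,-0.042],[0,-0.0195,-0.042],[0,-0.0195,-0.042],[0,-0.0195,-0.042],[0,-0.0195,-0.042],[0,-0.0195,-0.042],[0,-0.0195,-0.036],[0,0,0]],"roll":[0,0,0,0,0,0,0,0,0,0]}'; python3 -c "
from h import *
rep([-51,-85,190])"
```

```text
time_s: 3.15
tcp_pos: [0.5615, -0.1524, 0.2253]
eef_rot: [114.2, 89.9, -153.2]
contact_force: [-0.4, 0.5, -0.1]
gripper_width: 0.0003
t 3.15 ledge tcp mm [-43.7 -86.2 225.3] F ledge [-0.37  0.56 -0.1 ] w 0.0003
tool x,y,z in ledge: [[-0.002, -0.001, -1.0], [-1.0, -0.002, 0.002], [-0.002, 1.0, -0.001]]
tool shift mm [35.3  7.3  1.2]
```

Now look from the wrist camera, and verify finger placement against the token.

Run:
```python
from h import *
s,R=st(); T=np.eye(4);T[:3,:3]=R;T[:3,3]=s['tcp_pos']
c=save('wrist','w1.png'); c=load('w1.png'); C=T@c['tool_from_camera']; np.save('pics/w1T.npy',C)
im=c['image'][:,:,::-1].copy()
for P in ([-51,-31.4,136],[0,0,120],[-90,74,142],[-14,74,142]):
    u=w2p(c,O+L@(np.array(P)/1e3),C)[0]; print(P,u.round(0))
    cv2.circle(im,tuple(int(v) for v in u.round()),4,(0,0,255),1)
cv2.imwrite('pics/w1m.png',im)
```

```text
[-51, -31.4, 136] [327. 271.]
[0, 0, 120] [265. 296.]
[-90, 74, 142] [373. 388.]
[-14, 74, 142] [282. 388.]
```

View pics/w1m.png

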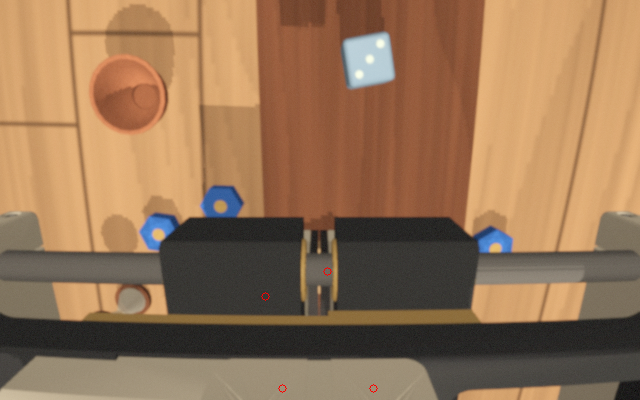

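The wrist camera faces −y, so the token is hidden behind the fingers. The lip is at column ~263, which matches the prediction of 265. I'll check the two fixed cameras.

Run:
```python
from h import *
for n in('scene','top'):
    c=save(n,n+'1.png')
a=load('top1.png')['image'][100:280,220:500];b=load('scene1.png')['image'][100:300,120:380]
cv2.imwrite('pics/z1.png',np.vstack([cv2.resize(a[:,:,::-1],(467,300)),cv2.resize(b[:,:,::-1],(467,300))]))
```

```text
(no output)
```

View pics/z1.png

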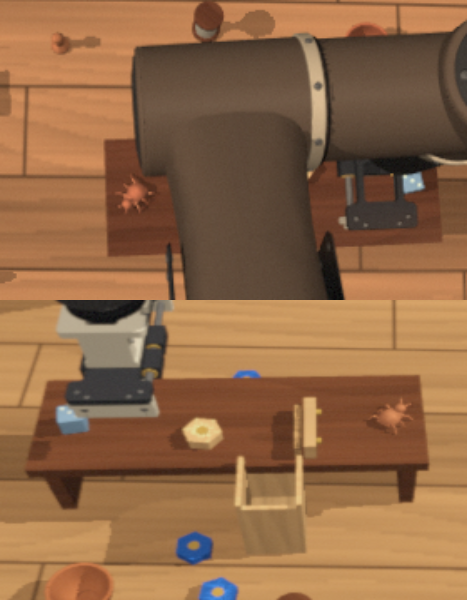

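```bash
python3 -m creep '{"jaw":[1,1,1,1,1,1,1,1,1,1],"translation":[[0.014,0.001,0],[0.014,0.001,0],[0.014,0.001,0],[0.014,0.001,0],[0.014,0.001,0],[0.014,0.001,0],[0.006,0.001,0],[0.004,0,0],[0.002,0,0],[0,0,0]],"roll":[0,0,0,0,0,0,0,0,0,0]}'
python3 - <<'E'
from h import *
rep([-51,-85,125])
c=save('scene','s2.png');b=c['image'][130:260,120:370]
cv2.imwrite('pics/z2.png',cv2.resize(b[:,:,::-1],None,fx=3.2,fy=3.2,interpolation=2))
E
```

```text
time_s: 4.3
tcp_pos: [0.5534, -0.1488, 0.1309]
eef_rot: [-96.6, 90.0, -3.8]
contact_force: [0.5, -0.5, -0.2]
gripper_width: 0.0004
t 4.3 ledge tcp mm [-51.6 -82.2 130.9] F ledge [ 0.46 -0.53 -0.18] w 0.0004
tool x,y,z in ledge: [[0.001, -0.0, -1.0], [-1.0, -0.007, -0.001], [-0.007, 1.0, -0.0]]
tool shift mm [ 5.9 -0.6 -2.8]
```

View pics/z2.png

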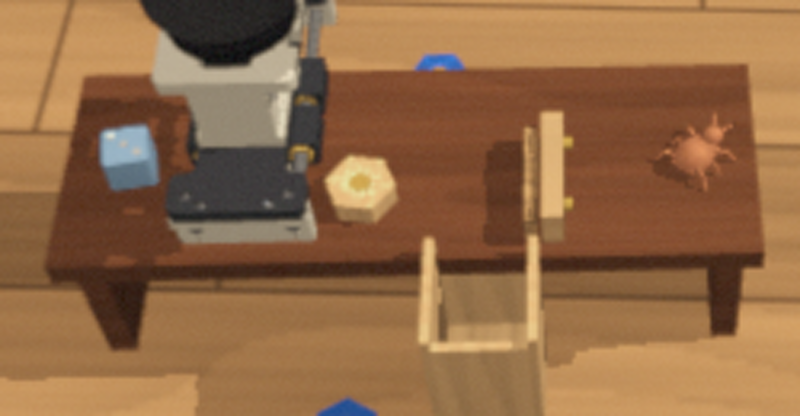

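```bash
python3 -m creep '{"jaw":[1,1,1,1,1,1,1,1,1,1],"translation":[[0.002,0,0],[0.002,0,0],[0.001,0,0],[0,0,0.004],[0,0,0.004],[0,0,0.004],[0,0,0.004],[0,0,0.005],[0,0,0.005],[0,0,0.005]],"roll":[0,0,0,0,0,0,0,0,0,0]}'
python3 - <<'E'
from h import *
rep([-51,8,125])
c=save('scene','s3.png');b=c['image'][130:260,120:370]
cv2.imwrite('pics/z3.png',cv2.resize(b[:,:,::-1],None,fx=3.2,fy=3.2,interpolation=2))
E
```

```text
time_s: 5.35
tcp_pos: [0.5517, -0.1176, 0.1256]
eef_rot: [-138.3, 90.0, -45.6]
contact_force: [0.2, -0.5, 0.1]
gripper_width: 0.0002
t 5.35 ledge tcp mm [-52.  -51.  125.6] F ledge [ 0.21 -0.52  0.09] w 0.0002
tool x,y,z in ledge: [[0.0, -0.0, -1.0], [-1.0, -0.006, -0.0], [-0.006, 1.0, -0.0]]
tool shift mm [ 0.6 -1.4 58.9]
```

View pics/z3.png

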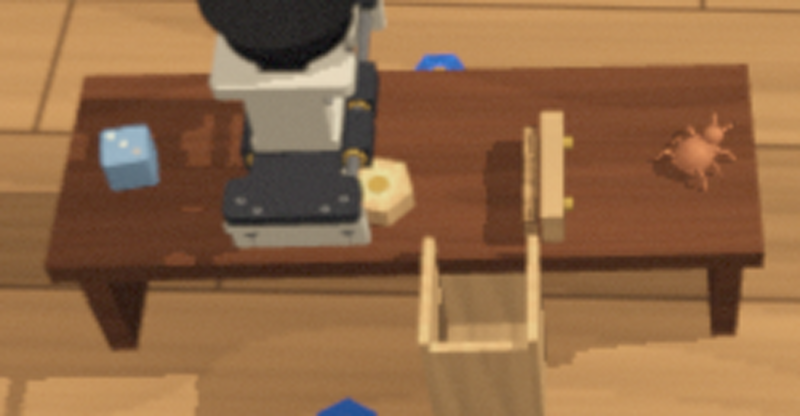

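```bash
python3 - <<'E'
from h import *
c=load('s3.png');q=lambda p:np.array(p,float)/3.2+[120,130]
for p,z in(([[378,184]],.136),([[413,200]],.128),([[525,130]],.142),([[525,215]],.142)):
    print(((p2w(c,q(p),z)-O)@L*1e3).round(1))
E
python3 -m creep '{"jaw":[1,1,1,1,1,1,1,1,1,1],"translation":[[0,0,0.004],[0,0,0.004],[0,0,0.004],[0,0,0.005],[0,0,0.005],[0,0,0.005],[0,0,0.005],[0,0,0.005],[0,0,0.005],[0,0,0.005]],"roll":[0,0,0,0,0,0,0,0,0,0]}'
python3 - <<'E'
from h import *
rep([-51,8,125])
c=save('scene','s4.png');b=c['image'][130:260,120:370]
cv2.imwrite('pics/z4.png',cv2.resize(b[:,:,::-1],None,fx=3.2,fy=3.2,interpolation=2))
E
```

```text
[[-47.9 -18.3 136. ]]
[[-40.4   3.9 128. ]]
[[-85.9  76.7 142. ]]
[[-17.   77.5 142. ]]
time_s: 6.4
tcp_pos: [0.5494, -0.0707, 0.1256]
eef_rot: [-7.0, 90.0, 85.8]
contact_force: [-0.8, 0.2, -0.1]
gripper_width: 0.0005
t 6.4 ledge tcp mm [-52.3  -4.  125.6] F ledge [-0.78  0.2  -0.08] w 0.0005
tool x,y,z in ledge: [[0.0, 0.0, -1.0], [-1.0, -0.006, -0.0], [-0.006, 1.0, 0.0]]
tool shift mm [ 0.6 -1.4 12. ]
```

View pics/z4.png

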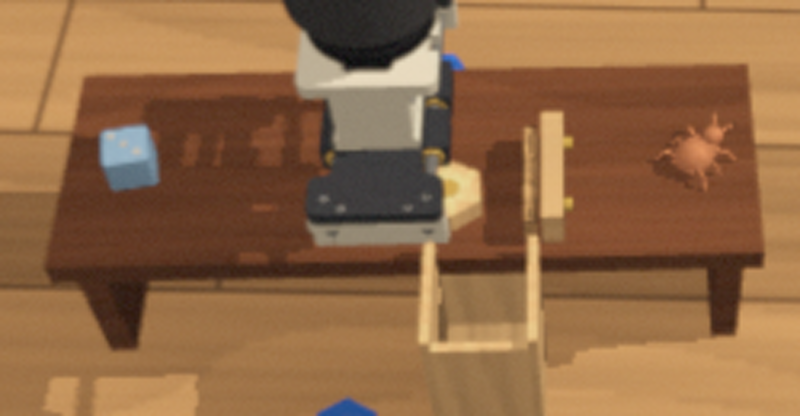

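```bash
python3 -m creep '{"jaw":[1,1,1,1,1,1,1,1,1,1],"translation":[[0,0,0.003],[0,0,0.003],[0,0,0.002],[0,0,0.002],[0,0,0.002],[0,0,0.002],[0,0,0.001],[0,0,0.001],[0,0,0],[0,0,0]],"roll":[0,0,0,0,0,0,0,0,0,0]}'
python3 - <<'E'
from h import *
rep()
c=save('scene','s5.png');b=c['image'][150:230,230:340]
cv2.imwrite('pics/z5.png',cv2.resize(b[:,:,::-1],None,fx=7,fy=7,interpolation=2))
E
```

```text
time_s: 7.45
tcp_pos: [0.5486, -0.0551, 0.1255]
eef_rot: [44.6, 90.0, 137.4]
contact_force: [0.3, 0.0, 0.6]
gripper_width: 0.0005
t 7.45 ledge tcp mm [-52.4  11.6 125.5] F ledge [ 0.28 -0.01  0.64] w 0.0005
tool x,y,z in ledge: [[-0.0, 0.0, -1.0], [-1.0, -0.006, 0.0], [-0.006, 1.0, 0.0]]
```

View pics/z5.png

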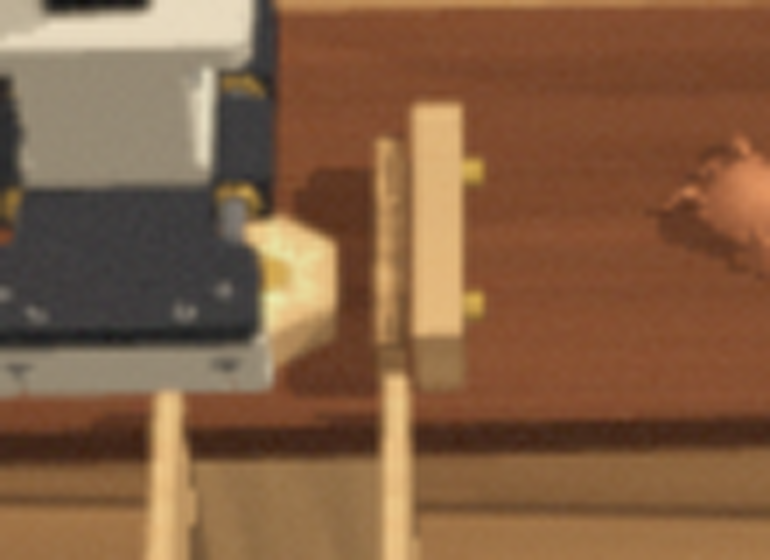

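```bash
python3 -m creep '{"jaw":[1,1,1,1,1,1,1,1,1,1],"translation":[[0,0,0.001],[0,0,0.001],[0,0,0.001],[0,0,0.001],[0,0,0.001],[0,0,0.001],[0,0,0.001],[0,0,0],[0,0,0],[0,0,0]],"roll":[0,0,0,0,0,0,0,0,0,0]}'; python3 -c "from h import *
rep()"
```

```text
time_s: 8.5
tcp_pos: [0.5483, -0.0481, 0.1256]
eef_rot: [26.1, 90.0, 118.9]
contact_force: [-0.3, -0.0, -0.0]
gripper_width: 0.0005
t 8.5 ledge tcp mm [-52.5  18.6 125.6] F ledge [-0.31 -0.03 -0.04] w 0.0005
tool x,y,z in ledge: [[-0.0, 0.0, -1.0], [-1.0, -0.006, 0.0], [-0.006, 1.0, 0.0]]
```

```bash
python3 -m creep '{"jaw":[1,1,1,1,1,1,1,1,1,1],"translation":[[0,0,0.0003],[0,0,0.0003],[0,0,0.0003],[0,0,0.0003],[0,0,0.0003],[0,0,0],[0,0,0],[0,0,0],[0,0,0],[0,0,0]],"roll":[0,0,0,0,0,0,0,0,0,0]}'; python3 -c "from h import *
rep()"
```

```text
time_s: 9.5
tcp_pos: [0.5482, -0.0466, 0.1256]
eef_rot: [-17.6, 90.0, 75.2]
contact_force: [0.2, -0.1, -0.1]
gripper_width: 0.0004
t 9.5 ledge tcp mm [-52.5  20.1 125.6] F ledge [ 0.15 -0.07 -0.13] w 0.0004
tool x,y,z in ledge: [[0.0, 0.0, -1.0], [-1.0, -0.006, -0.0], [-0.006, 1.0, 0.0]]
```

```bash
python3 -m creep '{"jaw":[1,1,1,1,1,1,1,1,1,1],"translation":[[0,0,0.0003],[0,0,0.0003],[0,0,0.0003],[0,0,0.0003],[0,0,0.0003],[0,0,0],[0,0,0],[0,0,0],[0,0,0],[0,0,0]],"roll":[0,0,0,0,0,0,0,0,0,0]}'
python3 - <<'E'
from h import *
rep()
c=save('scene','s6.png');b=c['image'][150:230,230:340]
cv2.imwrite('pics/z6.png',cv2.resize(b[:,:,::-1],None,fx=7,fy=7,interpolation=2))
E
```

```text
time_s: 10.5
tcp_pos: [0.5482, -0.0451, 0.1256]
eef_rot: [126.7, 90.0, -140.6]
contact_force: [0.7, -0.2, 0.2]
gripper_width: 0.0006
t 10.5 ledge tcp mm [-52.5  21.6 125.6] F ledge [ 0.65 -0.18  0.18] w 0.0006
tool x,y,z in ledge: [[-0.0, -0.0, -1.0], [-1.0, -0.006, 0.0], [-0.006, 1.0, -0.0]]
```

View pics/z6.png

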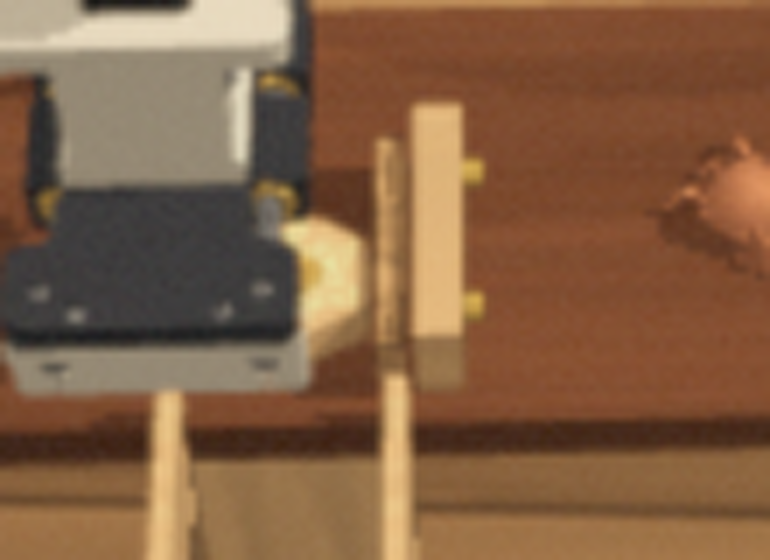

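Gap about 3 mm (token edge at 365, face at 375 in the crop).

```bash
python3 -m creep '{"jaw":[1,1,1,1,1,1,1,1,1,1],"translation":[[0,0,0.0003],[0,0,0.0003],[0,0,0.0003],[0,0,0.0003],[0,0,0.0003],[0,0,0],[0,0,0],[0,0,0],[0,0,0],[0,0,0]],"roll":[0,0,0,0,0,0,0,0,0,0]}'; python3 -c "from h import *
rep()"
```

```text
time_s: 11.55
tcp_pos: [0.5481, -0.0437, 0.1256]
eef_rot: [-143.8, 90.0, -51.0]
contact_force: [-0.0, 0.6, 0.8]
gripper_width: 0.0006
t 11.55 ledge tcp mm [-52.5  23.1 125.6] F ledge [-0.01  0.59  0.85] w 0.0006
tool x,y,z in ledge: [[0.0, -0.0, -1.0], [-1.0, -0.006, -0.0], [-0.006, 1.0, -0.0]]
```

```bash
python3 -m creep '{"jaw":[1,1,1,1,1,1,1,1,1,1],"translation":[[0,0,0.0002],[0,0,0.0002],[0,0,0.0002],[0,0,0.0002],[0,0,0.0002],[0,0,0],[0,0,0],[0,0,0],[0,0,0],[0,0,0]],"roll":[0,0,0,0,0,0,0,0,0,0]}'; python3 -c "from h import *
rep()"
```

```text
time_s: 12.55
tcp_pos: [0.5481, -0.0426, 0.1256]
eef_rot: [-59.9, 90.0, 32.9]
contact_force: [0.4, 0.2, -0.2]
gripper_width: 0.0004
t 12.55 ledge tcp mm [-52.5  24.1 125.6] F ledge [ 0.36  0.17 -0.16] w 0.0004
tool x,y,z in ledge: [[0.0, 0.0, -1.0], [-1.0, -0.006, -0.0], [-0.006, 1.0, 0.0]]
```

```bash
python3 -m creep '{"jaw":[1,1,1,1,1,1,1,1,1,1],"translation":[[0,0,0.0002],[0,0,0.0002],[0,0,0.0002],[0,0,0.0002],[0,0,0.0002],[0,0,0],[0,0,0],[0,0,0],[0,0,0],[0,0,0]],"roll":[0,0,0,0,0,0,0,0,0,0]}'; python3 -c "from h import *
rep()"
```

```text
time_s: 13.55
tcp_pos: [0.548, -0.0417, 0.1256]
eef_rot: [141.9, 90.0, -125.3]
contact_force: [-0.1, -3.0, -0.9]
gripper_width: 0.0006
t 13.55 ledge tcp mm [-52.5  25.  125.6] F ledge [-0.24 -2.98 -0.85] w 0.0006
tool x,y,z in ledge: [[-0.0, -0.0, -1.0], [-1.0, -0.006, 0.0], [-0.006, 1.0, -0.0]]
```

Contact at about 3 N. I'll press a touch more (0.3 mm) and hold.

```bash
python3 -m creep '{"jaw":[1,1,1,1,1,1,1,1,1,1],"translation":[[0,0,0.0001],[0,0,0.0001],[0,0,0.0001],[0,0,0],[0,0,0],[0,0,0],[0,0,0],[0,0,0],[0,0,0],[0,0,0]],"roll":[0,0,0,0,0,0,0,0,0,0]}'
python3 - <<'E'
from h import *
rep()
c=save('scene','s7.png');b=c['image'][150:230,230:340]
cv2.imwrite('pics/z7.png',cv2.resize(b[:,:,::-1],None,fx=7,fy=7,interpolation=2))
rep()
E
```

```text
time_s: 14.55
tcp_pos: [0.548, -0.0414, 0.1256]
eef_rot: [124.0, 90.0, -143.3]
contact_force: [0.0, -3.4, -0.7]
gripper_width: 0.0005
t 14.55 ledge tcp mm [-52.5  25.4 125.6] F ledge [-0.12 -3.4  -0.72] w 0.0005
tool x,y,z in ledge: [[-0.0, -0.0, -1.0], [-1.0, -0.006, 0.0], [-0.006, 1.0, -0.0]]
t 14.6 ledge tcp mm [-52.5  25.3 125.6] F ledge [-1.13 -3.65  0.62] w 0.0007
tool x,y,z in ledge: [[-0.0, -0.0, -1.0], [-1.0, -0.006, 0.0], [-0.006, 1.0, -0.0]]
```

View pics/z7.png

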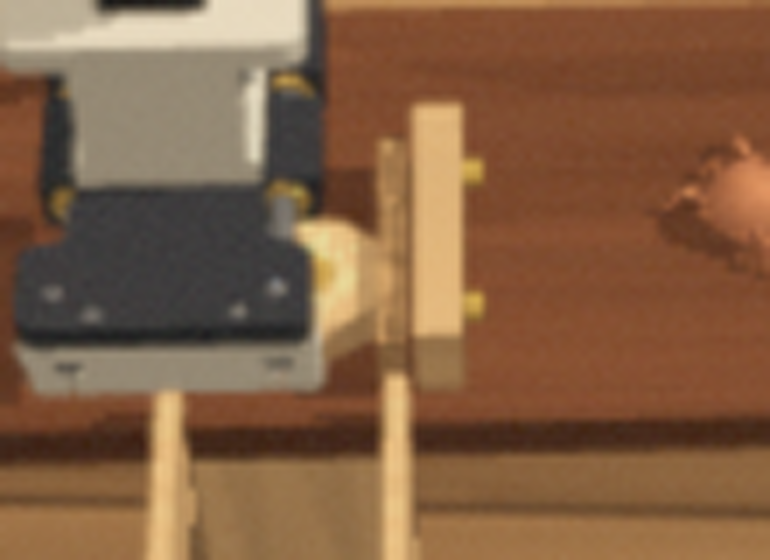

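```bash
python3 -m creep '{"jaw":[1,1,1,1,1,1,1,1,1,1],"translation":[[0,0,-0.001],[0,0,-0.002],[0,0,-0.004],[0,0,-0.008],[0,0,-0.01],[-0.004,0,0],[-0.012,0,0],[-0.012,0,0],[-0.012,0,0],[-0.005,0,0]],"roll":[0,0,0,0,0,0,0,0,0,0]}'
python3 - <<'E'
from h import *
rep([-103,37,170])
c=save('scene','s8.png');b=c['image'][150:230,230:340]
cv2.imwrite('pics/z8.png',cv2.resize(b[:,:,::-1],None,fx=7,fy=7,interpolation=2))
E
```

```text
time_s: 15.6
tcp_pos: [0.5502, -0.0661, 0.1729]
eef_rot: [-86.8, 89.8, 5.9]
contact_force: [0.2, 0.3, -0.5]
gripper_width: 0.0002
t 15.6 ledge tcp mm [-51.4   0.6 172.9] F ledge [ 0.22  0.32 -0.49] w 0.0002
tool x,y,z in ledge: [[0.003, 0.0, -1.0], [-1.0, -0.007, -0.003], [-0.007, 1.0, 0.0]]
tool shift mm [ 2.7 51.4 36.8]
```

View pics/z8.png

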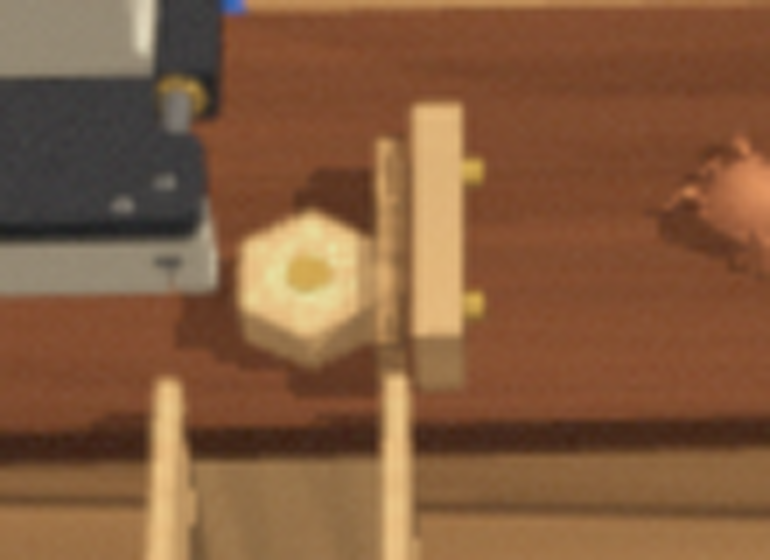

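Run:
```python
from h import *
c=load('s8.png');q=lambda p:np.array(p,float)/7+[230,150]
for p,z in(([[309,272]],.136),([[310,208],[310,338]],.136),([[377,140],[378,340]],.142),([[185,385],[385,372]],.136)):
    print(((p2w(c,q(p),z)-O)@L*1e3).round(1).tolist())
```

```text
[[-42.9, 56.4, 136.0]]
[[-66.7, 56.1, 136.0], [-18.9, 57.2, 136.0]]
[[-87.6, 76.3, 142.0], [-13.5, 77.5, 142.0]]
[[-3.0, 21.5, 136.0], [-6.3, 79.3, 136.0]]
```

```bash
python3 -m creep '{"jaw":[1,1,1,1,1,1,1,1,1,1],"translation":[[0,0.01,0],[0,0.01,0],[0,0.01,0],[0,0.01,0],[0,0.011,0],[0,0,0.01],[0,0,0.01],[0,0,0.01],[0,0,0.006],[0,0,0]],"roll":[0,0,0,0,0,0,0,0,0,0]}'; python3 -c "from h import *
rep([-103,37,126])"
```

```text
time_s: 16.65
tcp_pos: [0.4967, -0.0318, 0.1705]
eef_rot: [99.0, 90.0, -168.2]
contact_force: [-0.2, 0.4, 0.2]
gripper_width: 0.0008
t 16.65 ledge tcp mm [-103.3   37.1  170.5] F ledge [-0.17  0.4   0.17] w 0.0008
tool x,y,z in ledge: [[-0.0, -0.0, -1.0], [-1.0, -0.008, 0.0], [-0.008, 1.0, -0.0]]
tool shift mm [44.5 -0.3 -0.1]
```

```bash
python3 -m creep '{"jaw":[1,1,1,1,1,1,1,1,1,1],"translation":[[0.007,0,0],[0.007,0,0],[0.007,0,0],[0.007,0,0],[0.007,0,0],[0.005,0,0],[0.003,0,0],[0.001,0,0],[0,0,0],[0,0,0]],"roll":[0,0,0,0,0,0,0,0,0,0]}'
python3 - <<'E'
from h import *
rep()
c=save('scene','s9.png');b=c['image'][130:260,200:350]
cv2.imwrite('pics/z9.png',cv2.resize(b[:,:,::-1],None,fx=4.5,fy=4.5,interpolation=2))
E
```

```text
time_s: 17.65
tcp_pos: [0.4967, -0.0328, 0.1268]
eef_rot: [-82.5, 90.0, 10.3]
contact_force: [0.5, -0.6, -0.8]
gripper_width: 0.0004
t 17.65 ledge tcp mm [-103.4   36.1  126.8] F ledge [ 0.5  -0.6  -0.78] w 0.0004
tool x,y,z in ledge: [[0.0, 0.0, -1.0], [-1.0, -0.006, -0.0], [-0.006, 1.0, 0.0]]
```

View pics/z9.png

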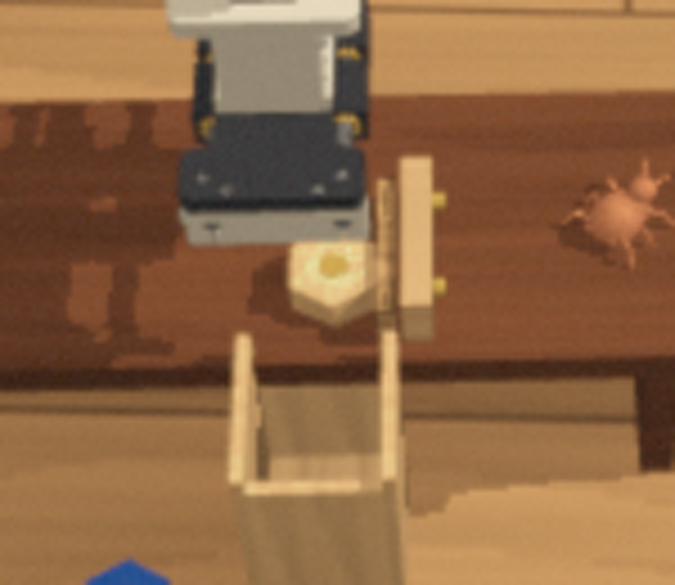

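```bash
python3 -m creep '{"jaw":[1,1,1,1,1,1,1,1,1,1],"translation":[[0,-0.004,0],[0,-0.004,0],[0,-0.004,0],[0,-0.003,0],[0,-0.003,0],[0,-0.003,0],[0,-0.003,0],[0,-0.003,0],[0,-0.003,0],[0,-0.003,0]],"roll":[0,0,0,0,0,0,0,0,0,0]}'
python3 - <<'E'
from h import *
rep()
c=save('scene','s10.png');b=c['image'][130:260,200:350]
cv2.imwrite('pics/z10.png',cv2.resize(b[:,:,::-1],None,fx=4.5,fy=4.5,interpolation=2))
E
```

```text
time_s: 18.7
tcp_pos: [0.5297, -0.0313, 0.1266]
eef_rot: [109.3, 90.0, -157.9]
contact_force: [-0.9, 0.8, -0.1]
gripper_width: 0.0005
t 18.7 ledge tcp mm [-70.4  36.2 126.6] F ledge [-0.9   0.79 -0.09] w 0.0005
tool x,y,z in ledge: [[-0.0, -0.0, -1.0], [-1.0, -0.006, 0.0], [-0.006, 1.0, -0.0]]
```

View pics/z10.png

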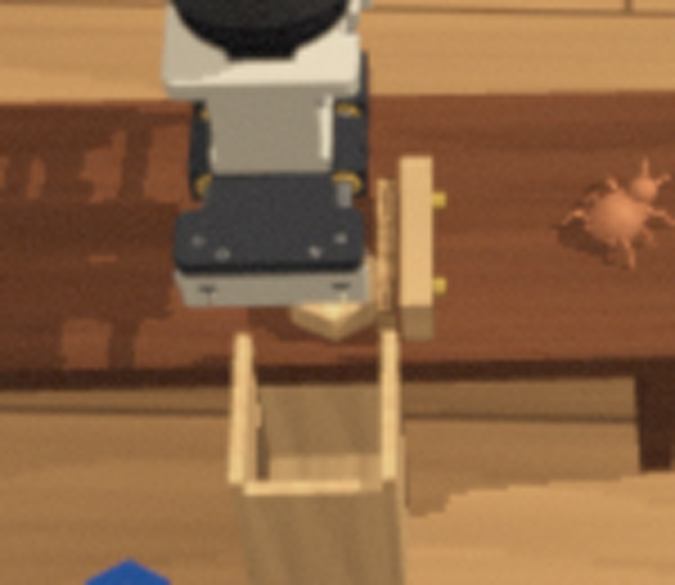

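```bash
python3 -m creep '{"jaw":[1,1,1,1,1,1,1,1,1,1],"translation":[[0,-0.003,0],[0,-0.003,0],[0,-0.003,0],[0,-0.003,0],[0,-0.003,0],[0,-0.003,0],[0,-0.002,0],[0,-0.002,0],[0,0,0],[0,0,0]],"roll":[0,0,0,0,0,0,0,0,0,0]}'
python3 - <<'E'
from h import *
rep()
c=save('scene','s11.png');b=c['image'][130:260,200:350]
cv2.imwrite('pics/z11.png',cv2.resize(b[:,:,::-1],None,fx=4.5,fy=4.5,interpolation=2))
E
```

```text
time_s: 19.75
tcp_pos: [0.5515, -0.0302, 0.1265]
eef_rot: [-44.4, 90.0, 48.3]
contact_force: [0.2, 0.4, -1.3]
gripper_width: 0.0007
t 19.75 ledge tcp mm [-48.5  36.4 126.5] F ledge [ 0.21  0.43 -1.27] w 0.0007
tool x,y,z in ledge: [[0.0, 0.0, -1.0], [-1.0, -0.006, -0.0], [-0.006, 1.0, 0.0]]
```

View pics/z11.png

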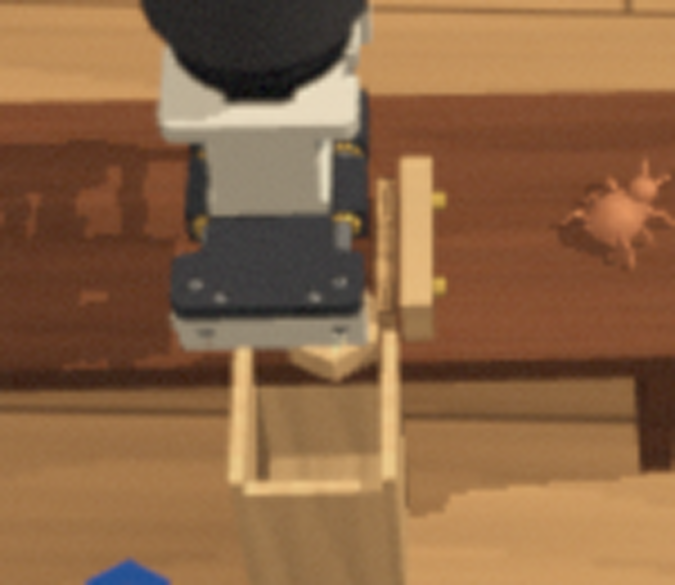

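The token is entering the mouth squarely, with its tip at (335,375) in the crop between the walls at 255 and 383. I'll keep pushing.

```bash
python3 -m creep '{"jaw":[1,1,1,1,1,1,1,1,1,1],"translation":[[0,-0.003,0],[0,-0.003,0],[0,-0.003,0],[0,-0.003,0],[0,-0.003,0],[0,-0.003,0],[0,-0.002,0],[0,-0.002,0],[0,0,0],[0,0,0]],"roll":[0,0,0,0,0,0,0,0,0,0]}'
python3 - <<'E'
from h import *
rep()
c=save('scene','s12.png');b=c['image'][130:260,200:350]
cv2.imwrite('pics/z12.png',cv2.resize(b[:,:,::-1],None,fx=4.5,fy=4.5,interpolation=2))
E
```

```text
time_s: 20.8
tcp_pos: [0.5734, -0.0291, 0.1265]
eef_rot: [61.0, 90.0, 153.8]
contact_force: [-0.1, -0.9, -0.9]
gripper_width: 0.0005
t 20.8 ledge tcp mm [-26.6  36.6 126.5] F ledge [-0.13 -0.9  -0.91] w 0.0005
tool x,y,z in ledge: [[-0.0, 0.0, -1.0], [-1.0, -0.006, 0.0], [-0.006, 1.0, 0.0]]
```

View pics/z12.png

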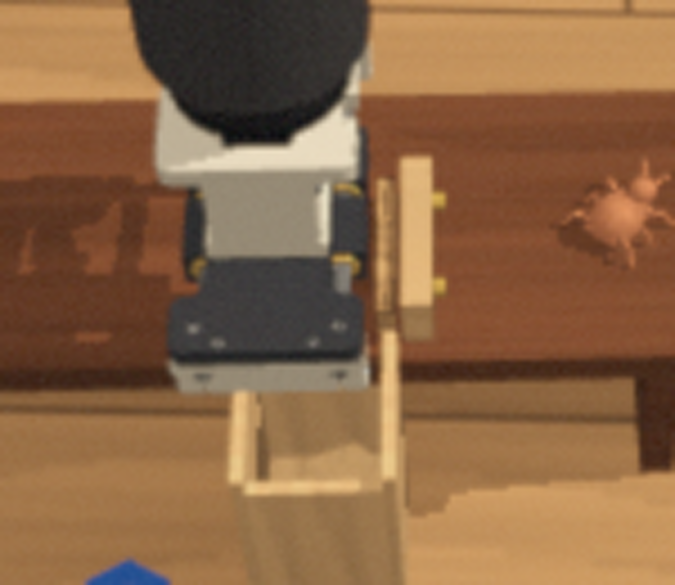

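```bash
python3 -m creep '{"jaw":[1,1,1,1,1,1,1,1,1,1],"translation":[[0,-0.003,0],[0,-0.003,0],[0,-0.003,0],[0,-0.003,0],[0,0,0],[0,0.004,0],[0,0.012,0],[-0.015,0.01,0],[-0.02,0.01,0],[-0.02,0.01,0]],"roll":[0,0,0,0,0,0,0,0,0,0]}'; python3 -m creep '{"jaw":[1,1,1,1,1,1,1,1,1,1],"translation":[[-0.02,0.01,-0.03],[-0.02,0.01,-0.03],[-0.015,0.01,-0.03],[0,0.01,-0.03],[0,0,-0.03],[0,0,0],[0,0,0],[0,0,0],[0,0,0],[0,0,0]],"roll":[0,0,0,0,0,0,0,0,0,0]}'
python3 - <<'E'
from h import *
rep()
c=save('scene','s13.png');b=c['image'][130:320,130:370]
save('top','t13.png')
cv2.imwrite('pics/z13.png',cv2.resize(b[:,:,::-1],None,fx=3.1,fy=3.1,interpolation=2))
E
```

```text
time_s: 21.85
tcp_pos: [0.5378, -0.0309, 0.182]
eef_rot: [94.7, 89.9, -172.6]
contact_force: [1.0, 0.7, 0.8]
gripper_width: 0.0003
time_s: 22.85
tcp_pos: [0.5067, -0.1818, 0.2366]
eef_rot: [-57.0, 90.0, 35.9]
contact_force: [0.7, -0.3, 0.2]
gripper_width: 0.0006
t 22.85 ledge tcp mm [ -99.6 -113.2  236.6] F ledge [ 0.7  -0.34  0.23] w 0.0006
tool x,y,z in ledge: [[0.0, 0.0, -1.0], [-1.0, -0.007, -0.0], [-0.007, 1.0, 0.0]]
```

View pics/z13.png

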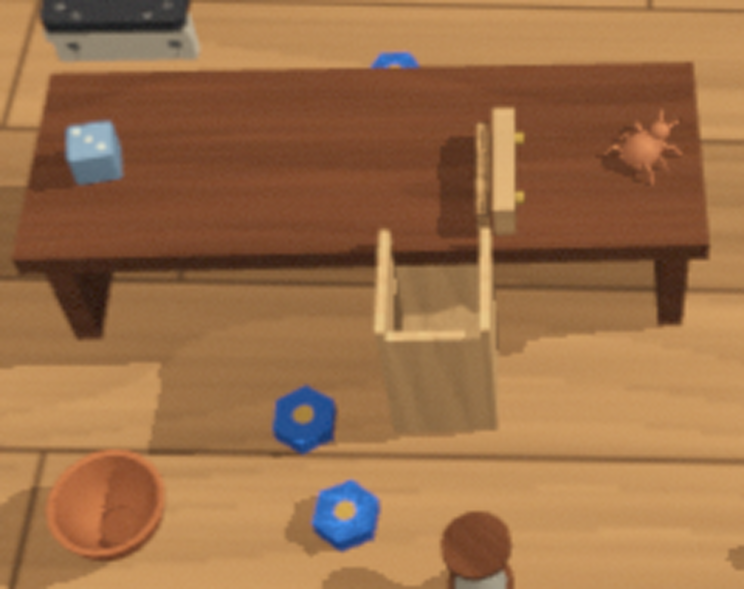

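View pics/t13.png

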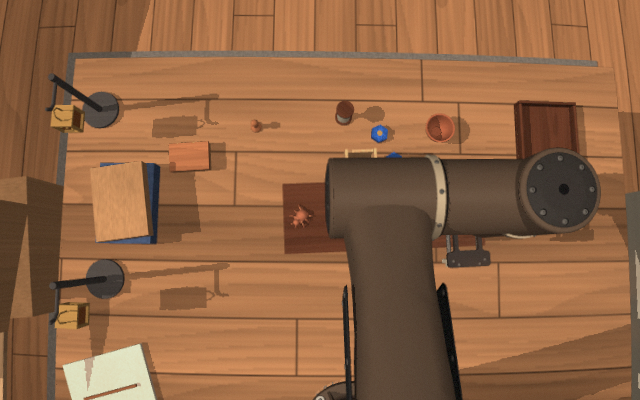

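Token is off the ledge and nowhere outside the chute. The arm hides the chute from the top camera, so I'll look down the chute with the wrist camera.

```bash
python3 -m creep '{"jaw":[1,1,1,1,1,1,1,1,1,1],"translation":[[0,-0.013,0.035],[0,-0.014,0.035],[0,-0.014,0.035],[0,-0.015,0.035],[0,-0.015,0.035],[0,-0.015,0.035],[0,-0.015,0.035],[0,-0.015,0.035],[0,-0.015,0.035],[0,0,0]],"roll":[0,0,0,0,0,0,0,0,0,0]}'; python3 -c "
from h import *
rep(); save('wrist','w14.png'); save('top','t14.png')"
```

```text
time_s: 23.95
tcp_pos: [0.6235, 0.1426, 0.2355]
eef_rot: [111.3, 90.0, -155.7]
contact_force: [0.4, -0.1, -0.6]
gripper_width: 0.0005
t 23.95 ledge tcp mm [ 30.6 206.  235.5] F ledge [ 0.37 -0.11 -0.55] w 0.0005
tool x,y,z in ledge: [[-0.0, -0.0, -1.0], [-1.0, -0.01, 0.0], [-0.01, 1.0, -0.0]]
```

View pics/w14.png

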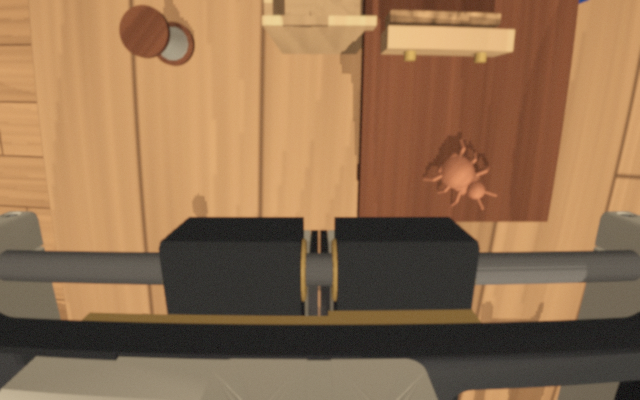

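```bash
python3 -m creep '{"jaw":[1,1,1,1,1,1,1,1,1,1],"translation":[[0,0,-0.02],[0,0,-0.02],[0,0,-0.02],[0,0,-0.02],[0,0,-0.01],[0,0,0],[0,0,0],[0,0,0],[0,0,0],[0,0,0]],"roll":[0,0,0,0,0,0,0,0,0,0]}'; python3 -c "
from h import *
rep(); save('wrist','w15.png'); save('top','t15.png')"
```

```text
time_s: 25.05
tcp_pos: [0.6268, 0.0492, 0.2365]
eef_rot: [43.4, 90.0, 136.2]
contact_force: [-0.3, -0.6, 0.1]
gripper_width: 0.0004
t 25.05 ledge tcp mm [ 30.  112.5 236.5] F ledge [-0.32 -0.58  0.09] w 0.0004
tool x,y,z in ledge: [[-0.0, 0.0, -1.0], [-1.0, -0.007, 0.0], [-0.007, 1.0, 0.0]]
```

View pics/w15.png

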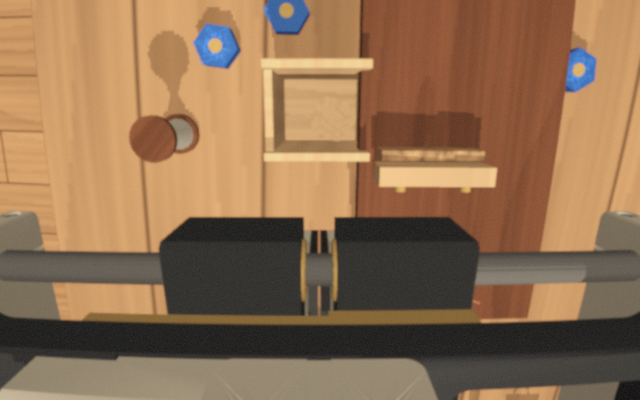

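```bash
python3 -c "
from h import *
b=load('w15.png')['image'][40:175,240:400]
b=cv2.convertScaleAbs(b,alpha=1.3)
cv2.imwrite('pics/z15.png',cv2.resize(b[:,:,::-1],None,fx=4.4,fy=4.4,interpolation=2))"
```

```text
(no output)
```

View pics/z15.png

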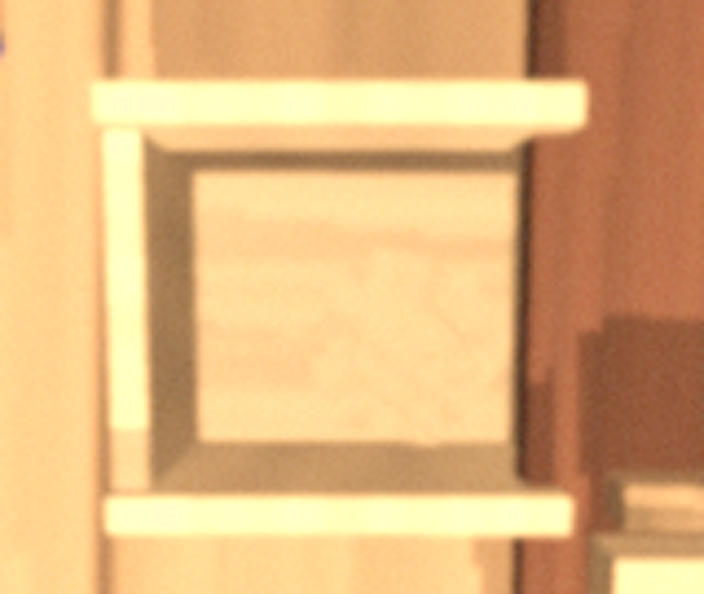

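```bash
python3 -c "
from h import *
b=load('w15.png')['image'][75:145,270:362].astype(float)
m=b[8:60,18:84]
o=np.clip((b-m.mean((0,1)))*5+128,0,255).astype(np.uint8)
cv2.imwrite('pics/z16.png',cv2.resize(o[:,:,::-1],None,fx=7.5,fy=7.5,interpolation=2))"
```

```text
(no output)
```

View pics/z16.png

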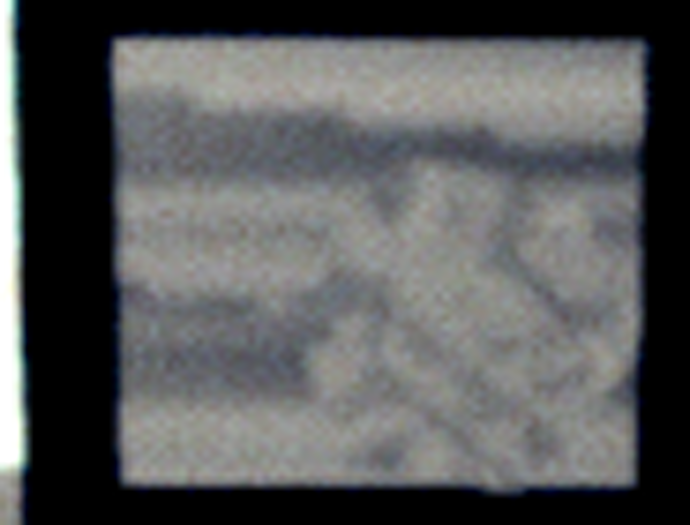

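The contrast-stretched view shows a hexagonal patch at crop (310–640, 160–490) on the chute floor. Its grain runs a different way from the floor's, so it is the token, lying underside-up with no dot visible. The arm is clear, so I'll hand in.

```bash
python3 -c "
from h import *
a=load('s13.png')['image'].astype(int);b=load('scene0.png')['image'].astype(int)
for n,(x,y) in dict(die=(160,179),beetle=(339,177),pot=(164,293),pawn=(396,304),cardbox=(470,268),timer=(285,311),b1=(228,265),b2=(241,296),b3=(258,151)).items(): print(n,abs(a-b)[y-15:y+15,x-15:x+15].mean().round(1))
print(close_job())"
```

```text
die 1.6
beetle 1.7
pot 1.4
pawn 1.2
cardbox 1.2
timer 1.5
b1 1.5
b2 1.3
b3 17.7
the job is handed in; nothing more can be done
None
```

The token is in the chute and the job was handed in at about 25 s.

- **Slide and stop:** I slid the token flat along the ledge with the closed fingers. The stop's face turned up about 10 mm short of its nominal place. I leaned on it at about 3.0–3.7 N for roughly a second; the highest reading between moves was about 3.7 N.
- **Push off the lip:** I went round behind the token and pushed it straight off the front lip into the mouth, without gripping or lifting it.
- **Token's final position:** The scene camera shows the ledge clear of the token. A wrist view down the shaft shows a hexagonal patch on the floor with grain crossing the floor's. It is oak on oak, low in contrast and with no brass dot visible, so I take it the token landed underside up.
- **Other objects:** Before-and-after scene pictures show the die, beetle, pot, pawn, card box, timer and two of the blue look-alikes unchanged. The patch around the third look-alike, behind the ledge, did change. I put that down to the arm's shadow, because the look-alike itself shows at the same pixels (257,150).
- **Disagreement:** The scene camera put the token and the stop about 2 mm further along +y than contact did, which is within the stated calibration.

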